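# Clip the sprung contact hook onto the post of the polishing stand

### The arm

A 6-joint arm with a two-finger parallel gripper is mounted at the origin on a cart in front of the work surface, level with it; the furniture and walls round the work are solid. World frame = base frame: x ahead of the robot, y to its left, z up, the work surface at z = 0. Lengths are in m, angles in rad, forces in N, time in s.
With the tool pointing down it reaches from about 0.25 to 0.775 m from the base axis. Payload 8.9 kg.
Tool frame: the origin (TCP) lies midway between the tips of the shut fingers; the grasp point (between the pads) lies 19 mm behind it; z points along the fingers, x is the direction in which the jaws open and shut, and the axes are right-handed (so a half turn about z gives the same grasp; the last joint's range is limited). The gripper opens to 85 mm and grips with 20 to 120 N. Pads are 22 mm wide; open, the fingers measure 114 mm over their backs; the gripper's body (76 mm by 85 mm) begins 54 mm behind the grasp point. The pads swing forward as they close: fully open they stand 13 mm farther back than shut.
Start: joints at [1.124, 0.291, -0.153, 1.127, 0, 1.431], TCP at [0.159, 0.5, 0.231] pointing down, gripper open.
Joint ranges: [-2.52, 2.52], [-0.91, 1.74], [-1.3, 1.37], [-1.96, 2.02], [-1.52, 1.47], [-3.14, 3.14]. Speed limits (rad/s): [2.22, 2.22, 2.79, 3.14, 3.14, 3.14].

### API

Orientations are given as a 3x3 rotation matrix whose columns are the frame's x, y, z axes.
In Python, from bench import env gives the robot as it stands. The module is installed in compiled form; this text tells all that it offers.
- The arm moves only by the shell command python3 -m creep 'ROWS' [OPENING] [FORCE]. ROWS is JSON, a list that holds one entry, the list of rows, each a list of 6 numbers: the shift along the tool's x, y, z in m, then the turn, a rotation vector about the tool's x, y, z in degrees. A call has 1 to 10 rows; each row shifts and turns the commanded pose from where the row before left it, along the tool's axes as they then stand; what a row does not reach is not made up. A row lasts 1/8 s, in which the tool goes at most 62.5 mm and 10.7 degrees, less where a joint would pass 70% of its speed; a pose out of reach is approached as far as the arm can. A call is refused whole if a number of a shift passes 0.0625 or a number of a turn 10.7, either way. A call with a gripper value outside its range is refused whole. OPENING is the finger opening in m, from 0 to 0.0854, set as the call begins (- or left out, the last holds). The fingers move at their own pace and stop on an object; FORCE is the grip in N (left out, the last holds). Time passes only in rows, so rows that do not move let the fingers close. It gives the time, the measured TCP pose, the force and the opening at its end, in the units of the state.
- env.observe(): the state, without advancing time (a new reading comes with each control period).
- env.read_camera(name): name is "scene" or "top" or "wrist"; returns a dict with "image" (480x640x3 uint8, red, green, blue), "intrinsics" (3x3 intrinsics, pixels), "world_to_cam" (4x4, takes a point from world to camera coordinates). Camera axes: x right, y down, z forward; pixel columns grow to the right and rows downward; lengths in m; the calibration is good to about 2 mm. A picture is of the moment at which its call begins. There is no depth.
- env.finish_job(): hands the job in, once; it reports no verdict.
The state is a dict: "clock": time; "qpos": joint angles; "qvel": joint speeds; "joint_efforts": joint torques, N m; "position": TCP position; "ee_rot": TCP orientation; "contact_force": force on the tool from outside, world axes, zero at the start; "moment": the same for the moment, N m; "opening": finger opening in m.
Only numpy, scipy, OpenCV 4.12 (cv2) and the standard library are available. Lean on these libraries where they do the work, as an engineer would, in place of code of your own. Each camera call takes 0.05 s, during which the arm holds its last target.

### The job

Clip the polishing stand's sprung contact probe onto the post: press the probe's plunger cap down so that its hook comes out low enough to pass under the post's cross pin, keep it down and slide the carriage along the rails until the upright of the hook bears lightly against the pin, then let the plunger up so that the hook catches the pin from below, and let go. Where the post is clamped in its slot is not measured, so feel for the pin, and gently: the post is slender and must never take more than about 10 N. Leave the model, the die and the rubber former undisturbed.

Things in the scene. Friction and masses are not known exactly. Their poses are not given: they have to be found in the camera images.
- stand: Grey base plate 105 x 270 x 12 mm, fixed; two end pillars (tops 78 mm up) carry two level steel rails, 66 mm up, along the stand's own y axis. Origin on the worktop, own z up; the plate spans own x -59.5 to 45.5 mm and y -110 to 160 mm. The post's slot is between the pillars, toward +y; a loose plaster model stands on a pad beyond the +y pillar.
- carriage (a joint): Place of the black carriage (46 x 34 x 26 mm, top 79 mm above the worktop) on the rails, 0 to 0.115 m, growing toward the stand's +y and the post. Pushed along by the probe; friction of about 1.2 N holds it where it is left. The probe's upright barrel, 15 mm across, top at 106 mm, is in its front.
- plunger (a joint): Press of the plunger, 0 (up) to 0.017 m (solid stop). Takes 3 N at first, 8 N at the stop, plus damping (45 N per m/s). Cap, rod and hook move down together. The hook's tip passes under the pin only beyond 0.0115 m; with the pin caught, the hook pulls up on it and the let-go plunger stays near 0.007 m.
- cap (a point): Centre of the plunger's cap: black ribbed upright knob 22 mm across, 17 mm high, flat top 8.5 mm above this point, which is 132.5 mm above the worktop with the plunger up. Take its sides from above or press its top. The barrel below is narrower; finger tips may reach past the cap, down to 82 mm above the worktop (carriage).
- hook: Steel J hook under the cap. Origin straight below the cap, on the worktop with the plunger up (goes down with it). Above the origin: top of the foot 39 mm, top of the turned-up tip 43 mm. Toward the stand's +y: upright's face at 2.5 mm, mouth 11.5 mm wide, tip 4 mm thick, its outer face at 18 mm. 6 mm thick in x.
- slot_mid (a point): Fixed point of the stand over mid-slot, in the plane the hook travels in, 35 mm above the worktop. A 6 mm square steel post, clamped in the slot behind that plane, has a level cross pin 6 mm thick along own x at this height. The pin is up to 15 mm to either side of this point along own y, unmeasured. The post yields along y, 4 N per mm.
- model_mid (a point): Centre (half-way up) of the loose plaster tooth model, 59 x 62 x 31 mm, on the pad at the +y end of the stand: leave it.
- die_mid (a point): Centre of the small loose tooth die, 12 x 14 x 25 mm, standing on the front of the stand's base plate: leave it.
- former_mid (a point): Centre of the loose rubber base former, 52 x 65 x 22 mm, an open red box on the worktop behind and to the right of the stand: leave it.

How it is judged:
By the outcome, as a careful person would: the job done as asked, in the order asked, and still so for the second after the job is handed in, with the robot touching nothing.
It also fails if it takes over 45 s, if anything falls off the work surface, if the arm or the gripper's body presses on something with over 40 N, if the wrist force passes 120 N, or if a joint passes its speed limit or range.

## Working session

There is one attempt and no reset: what is moved stays moved. The work goes in short steps, Python scripts to look and compute and a shell command to move; the robot and the scene stay as the last step left them, time stands still between calls to the robot, and variables do not carry over. Pictures are saved under pics/ and viewed, and the job is handed in when it is done.

```bash
mkdir -p pics && python3 - <<'E'
from bench import env
import cv2,numpy as np
s=env.observe()
print(s)
for n in ["scene","top","wrist"]:
    c=env.read_camera(n)
    cv2.imwrite(f"pics/{n}0.png",c["image"][:,:,::-1])
    np.savez(f"{n}0.npz",**c)
    print(n,c["intrinsics"].round(1).tolist(),c["world_to_cam"].round(4).tolist())
E
```

```text
{'clock': 0.0, 'qpos': array([ 1.12368650e+00,  2.91285022e-01, -1.54126786e-01,  1.12669797e+00,
       -2.32577570e-06,  1.43152092e+00]), 'qvel': array([-9.68878569e-04,  3.41665720e-05,  1.70379541e-03,  2.37305301e-04,
       -7.05845749e-04,  8.54154293e-04]), 'joint_efforts': array([-1.39267002e-03, -5.37152088e+01,  3.31366932e+01,  1.60617172e-02,
       -4.00092113e-04,  5.46386786e-06]), 'position': array([0.15886586, 0.49992606, 0.23072967]), 'ee_rot': array([[ 3.02995200e-01,  9.52991914e-01, -5.65786695e-04],
       [ 9.52991194e-01, -3.02995675e-01, -1.18534182e-03],
       [-1.30105209e-03, -1.80036857e-04, -9.99999137e-01]]), 'contact_force': array([ 0.61594864, -1.12154555, -0.62569473]), 'moment': array([-0.00146104,  0.02886945, -0.00721932]), 'opening': 0.08539786614154397}
scene [[544.8, 0.0, 331.2], [0.0, 544.8, 239.4], [0.0, 0.0, 1.0]] [[-0.8879, -0.4595, -0.0196, 0.484], [-0.3089, 0.6273, -0.7149, 0.242], [0.3408, -0.6287, -0.699, 0.771], [0.0, 0.0, 0.0, 1.0]]
top [[490.8, 0.0, 329.2], [0.0, 490.8, 236.6], [0.0, 0.0, 1.0]] [[-0.0117, -0.9999, -0.0115, 0.0148], [-0.9838, 0.0136, -0.1787, 0.5555], [0.1788, 0.0093, -0.9838, 1.0348], [0.0, 0.0, 0.0, 1.0]]
wrist [[428.1, 0.0, 312.2], [0.0, 428.1, 239.0], [0.0, 0.0, 1.0]] [[0.3027, 0.9531, -0.0011, -0.5234], [0.9056, -0.2873, 0.312, -0.0396], [0.2971, -0.0954, -0.9501, 0.3814], [0.0, 0.0, 0.0, 1.0]]
```

View pics/scene0.png

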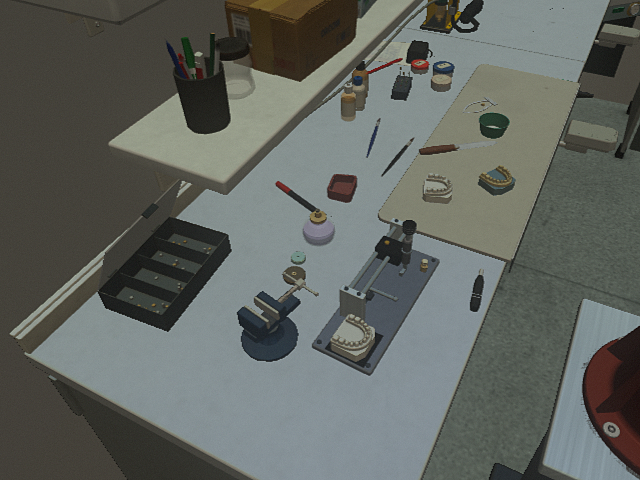

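View pics/top0.png

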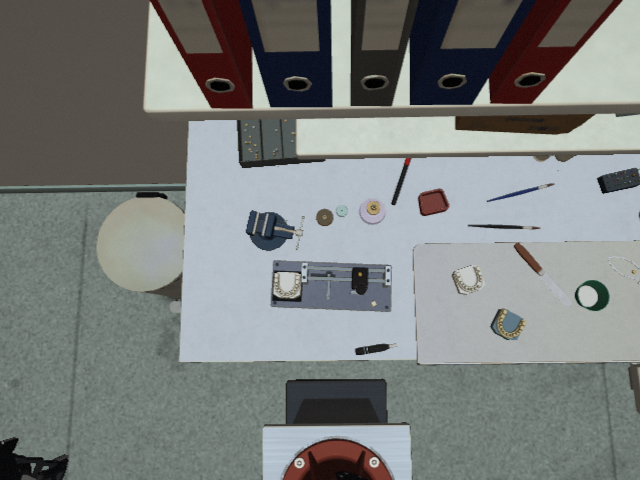

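View pics/wrist0.png

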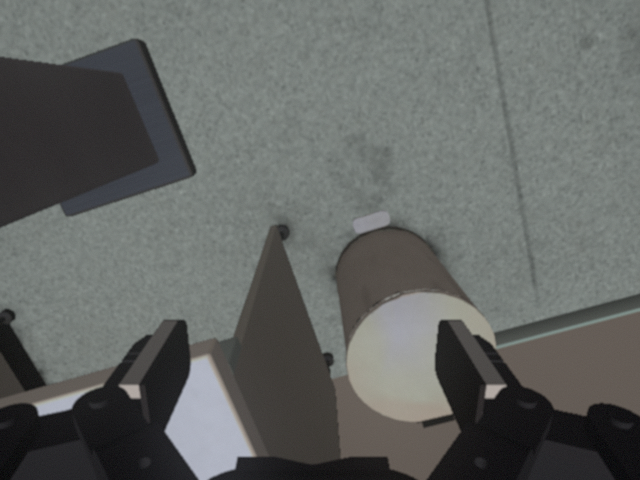

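The stand lies with its +y toward world +y: model at top-image (287,285), cap near (359,285), die at (374,303), former at (433,202). I'll zoom in to get accurate pixels.

```bash
python3 - <<'E'
import cv2
t=cv2.imread("pics/top0.png")[250:325,260:400]
cv2.imwrite("pics/top0z.png",cv2.resize(t,None,fx=5.6,fy=5.6,interpolation=cv2.INTER_CUBIC))
t=cv2.imread("pics/scene0.png")[210:380,300:450]
cv2.imwrite("pics/scene0z.png",cv2.resize(t,None,fx=3.5,fy=3.5,interpolation=cv2.INTER_CUBIC))
E
```

```text
(no output)
```

View pics/top0z.png

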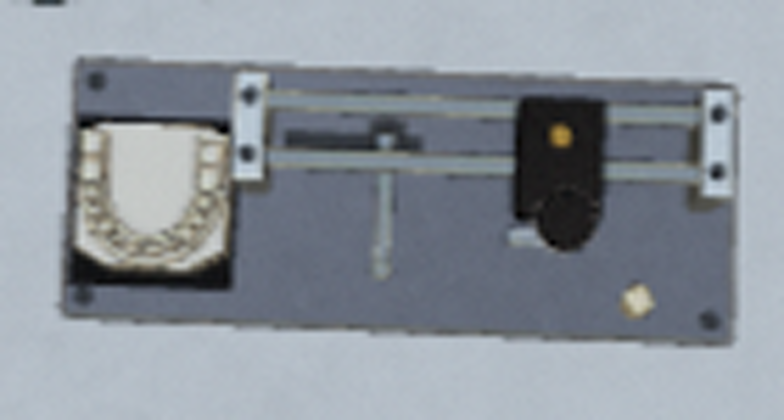

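View pics/scene0z.png

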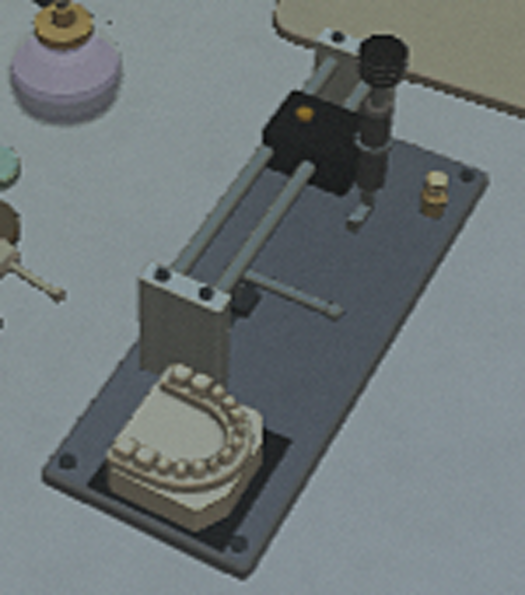

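Cap at zoom (565,218), hook foot/tip at (522,237), pin running (385,140)–(380,275), plate corners (78,58),(738,85),(735,345),(62,316). Casting rays.

```bash
cat > h.py <<'E'
import numpy as np,cv2
def ray(K,T,u,v,z):
    R=T[:3,:3];c=-R.T@T[:3,3]
    d=R.T@np.linalg.solve(K,[u,v,1.]); return c+d*(z-c[2])/d[2]
def proj(K,T,p):
    q=K@(T[:3,:3]@np.array(p)+T[:3,3]); return q[:2]/q[2]
E
python3 - <<'E'
from h import *
d=np.load("top0.npz");K,T=d["intrinsics"],d["world_to_cam"]
f=lambda u,v,z:ray(K,T,260+(u+.5)/5.6-.5,250+(v+.5)/5.6-.5,z)
c=[f(*p,.012) for p in [(78,58),(738,85),(735,345),(62,316)]]
print(np.round(c,4))
m=np.mean(c,0)
ey=(c[0]+c[3]-c[1]-c[2])[:2]; yaw=np.arctan2(-ey[0],ey[1])
e2=(c[0]+c[1]-c[2]-c[3])[:2]; print("yaw",np.degrees(yaw),np.degrees(np.arctan2(e2[1],e2[0])),np.linalg.norm(ey)/2,np.linalg.norm(e2)/2)
R=np.array([[np.cos(yaw),-np.sin(yaw)],[np.sin(yaw),np.cos(yaw)]])
o=m[:2]-R@[-.007,.025]; print("origin",o)
cap=f(565,218,.141);print("cap",cap)
for n,p in dict(cap=(565,218,.141),pinfront=(380,275,.035),pinmid=(382,230,.035),pillA=(252,125,.078),pillB=(716,143,.078),die=(638,300,.037),carr=(560,135,.079)).items():
    w=f(*p)[:2]; print(n,w.round(4),"stand",(R.T@(w-o)).round(4))
d=np.load("scene0.npz");K,T=d["intrinsics"],d["world_to_cam"]
g=lambda u,v,z:ray(K,T,300+(u+.5)/3.5-.5,210+(v+.5)/3.5-.5,z)
for n,p in dict(cap=(384,50,.141),pinfront=(338,312,.035),die=(437,178,.037)).items():
    w=g(*p)[:2]; print("scene",n,w.round(4),"stand",(R.T@(w-o)).round(4))
c=[g(*p,.012) for p in [(45,475),(245,572),(487,180)]];print(np.round([R.T@(q[:2]-o) for q in c],4))
E
```

```text
[[ 0.5104  0.1351  0.012 ]
 [ 0.4959 -0.132   0.012 ]
 [ 0.3921 -0.1272  0.012 ]
 [ 0.4067  0.1406  0.012 ]]
yaw -3.1241382491206644 -2.8296279588876194 0.2678639118228689 0.1039002197051432
origin [ 0.45691201 -0.02120573]
cap [ 0.43369721 -0.05406308  0.141     ]
cap [ 0.4337 -0.0541] stand [-0.0214 -0.0341]
pinfront [0.4202 0.0132] stand [-0.0385  0.0323]
pinmid [0.4377 0.0122] stand [-0.021   0.0323]
pillA [0.475  0.0605] stand [0.0136 0.0826]
pillB [ 0.4659 -0.1152] stand [ 0.0141 -0.0933]
die [ 0.4092 -0.0873] stand [-0.0441 -0.0685]
carr [ 0.4696 -0.0562] stand [ 0.0146 -0.0342]
scene cap [ 0.431  -0.0515] stand [-0.0242 -0.0316]
scene pinfront [0.419  0.0134] stand [-0.0397  0.0325]
scene die [ 0.4075 -0.0851] stand [-0.0458 -0.0665]
[[ 0.0397  0.163 ]
 [-0.0602  0.1626]
 [-0.0611 -0.1007]]
```

Cap at stand (−0.022, −0.033), pin near stand y ≈ +0.0325, so about 60 mm of travel to contact. Stand yaw is about −3°. I'll put the jaws along the stand's y: rotate by −14.6° about tool z, then move over.

```bash
python3 -m creep '[[[0,0,0,0,0,-7.3],[0,0,0,0,0,-7.3],[-0.04,0.022,0,0,0,0],[-0.048,0.027,0,0,0,0],[-0.048,0.027,0,0,0,0],[-0.048,0.027,0,0,0,0],[-0.048,0.027,0,0,0,0],[-0.048,0.027,0,0,0,0],[-0.048,0.027,0,0,0,0],[-0.048,0.027,0,0,0,0]]]' 0.0854 40
python3 -m creep '[[[-0.048,0.027,0,0,0,0],[-0.048,0.027,0,0,0,0],[-0.048,0.027,0,0,0,0],[-0.018,0.016,0,0,0,0],[0,0,0,0,0,0],[0,0,0,0,0,0]]]'
python3 - <<'E'
from bench import env
from h import *
s=env.observe();print(s["position"],s["ee_rot"].round(4),s["contact_force"],s["clock"])
for n in ["wrist","top"]:
    c=env.read_camera(n);cv2.imwrite(f"pics/{n}1.png",c["image"][:,:,::-1]);np.savez(f"{n}1.npz",**c)
E
```

```text
clock: 1.4
position: [0.3503, 0.112, 0.2314]
ee_rot: [[0.053, 0.999, 0.001], [0.999, -0.053, 0.0], [0.0, 0.001, -1.0]]
contact_force: [0.8, 0.9, -0.6]
opening: 0.0856
clock: 2.15
position: [0.4373, -0.0525, 0.2311]
ee_rot: [[0.053, 0.999, -0.001], [0.999, -0.053, 0.001], [0.0, -0.001, -1.0]]
contact_force: [-0.0, 0.4, 0.5]
opening: 0.0859
[ 0.43734726 -0.05251918  0.23106284] [[ 5.270e-02  9.986e-01 -1.100e-03]
 [ 9.986e-01 -5.270e-02  5.000e-04]
 [ 5.000e-04 -1.100e-03 -1.000e+00]] [-0.02736702  0.4182626   0.48934386] 2.15
```

View pics/wrist1.png

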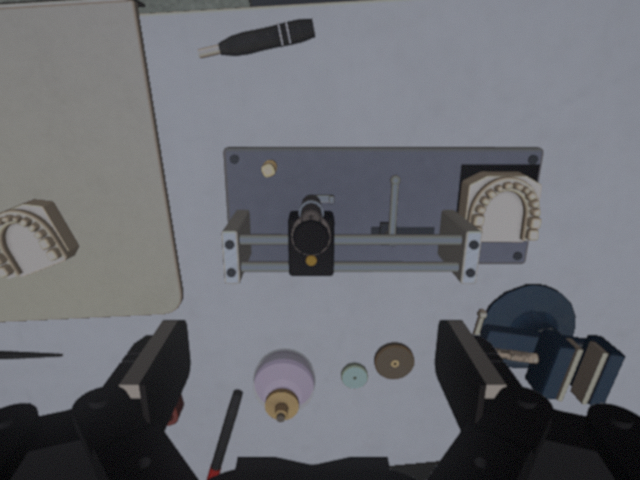

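The wrist view shows the cap centred near (311,236), the pin from about (395,180) to (392,235), plate edges level in the image (so the jaws are aligned), and the die at (268,169). Ray-casting those now.

```bash
python3 - <<'E'
from h import *
d=np.load("wrist1.npz");K,T=d["intrinsics"],d["world_to_cam"];im=d["image"]
g=cv2.cvtColor(im,cv2.COLOR_RGB2GRAY)
cv2.imwrite("pics/wrist1z.png",cv2.resize(im[140:300,215:425,::-1],None,fx=3.6,fy=3.6,interpolation=cv2.INTER_CUBIC))
yaw=np.radians(-3);R=np.array([[np.cos(yaw),-np.sin(yaw)],[np.sin(yaw),np.cos(yaw)]])
o=np.array([.4569,-.0212])
for n,p in dict(cap=(311,236,.141),pinfront=(395,181,.035),pinmid=(394,200,.035),c1=(225,148,.012),c2=(543,148,.012),die=(268,168,.037),pillA=(470,260,.078),pillB=(232,258,.078)).items():
    w=ray(K,T,*p)[:2]; print(n,w.round(4),"stand",(R.T@(w-o)).round(4))
E
```

```text
cap [ 0.4304 -0.0534] stand [-0.0248 -0.0335]
pinfront [0.4217 0.0141] stand [-0.037   0.0334]
pinmid [0.4372 0.0134] stand [-0.0215  0.0335]
c1 [ 0.391  -0.1233] stand [-0.0605 -0.1054]
c2 [0.4049 0.1413] stand [-0.0605  0.1596]
die [ 0.4057 -0.0862] stand [-0.0477 -0.0676]
pillA [0.4754 0.062 ] stand [0.0141 0.0841]
pillB [ 0.4645 -0.1139] stand [ 0.0124 -0.0921]
```

View pics/wrist1z.png

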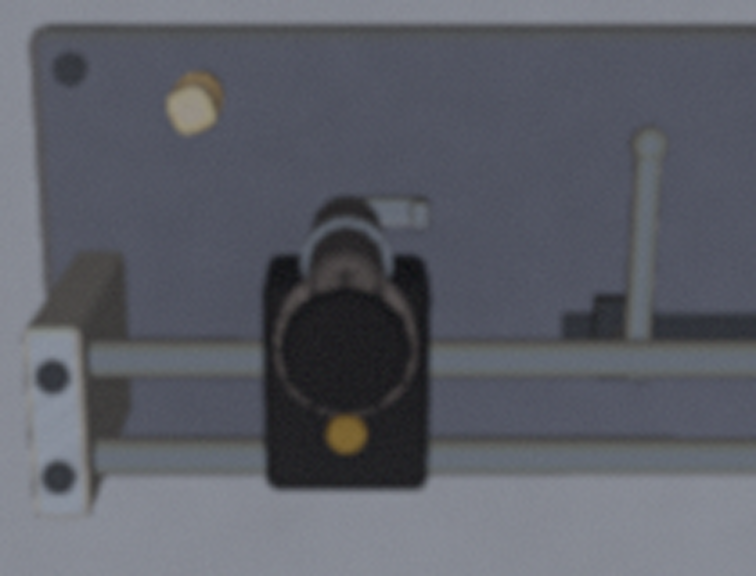

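Fingers straddle the cap along y with clear space around it. Descending so that the pads are level with the cap, then closing.

```bash
python3 -m creep '[[[-0.001,-0.006,0.02,0,0,0],[0,0,0.03,0,0,0],[0,0,0.03,0,0,0],[0,0,0.025,0,0,0],[0,0,0.016,0,0,0],[0,0,0,0,0,0],[0,0,0,0,0,0]]]'
python3 - <<'E'
from bench import env
from h import *
s=env.observe();print(s["position"],s["contact_force"],s["clock"])
for n in ["scene","wrist"]:
    c=env.read_camera(n);np.savez(f"{n}2.npz",**c);im=c["image"][:,:,::-1]
    cv2.imwrite(f"pics/{n}2.png",cv2.resize(im[150:380,280:480],None,fx=2.6,fy=2.6,interpolation=cv2.INTER_CUBIC) if n=="scene" else im)
E
```

```text
clock: 3.12
position: [0.4324, -0.0536, 0.111]
ee_rot: [[0.052, 0.999, 0.001], [0.999, -0.052, -0.0], [-0.0, 0.001, -1.0]]
contact_force: [-0.5, 0.4, 0.8]
opening: 0.0853
[ 0.43235105 -0.05357177  0.11104233] [-0.48157703  0.41600846  0.80248974] 3.125
```

View pics/scene2.png

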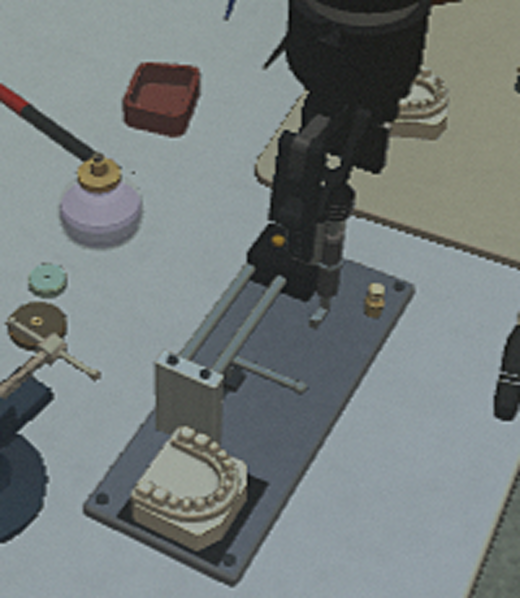

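View pics/wrist2.png

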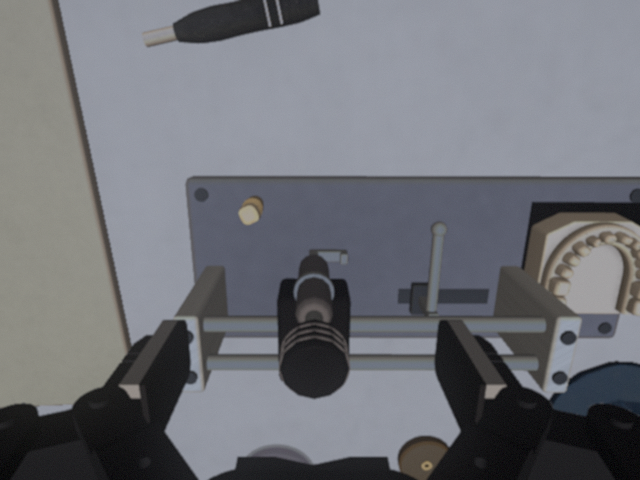

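The cap sits midway between the pads (cap column 315, pads 165–460). Closing.

```bash
python3 -m creep '[[[0,0,0,0,0,0],[0,0,0,0,0,0],[0,0,0,0,0,0],[0,0,0,0,0,0],[0,0,0,0,0,0],[0,0,0,0,0,0]]]' 0.026 40
python3 -m creep '[[[0,0,0,0,0,0],[0,0,0,0,0,0],[0,0,0,0,0,0],[0,0,0,0,0,0]]]' 0.015 40
python3 - <<'E'
from bench import env
from h import *
s=env.observe();print(s["position"],s["contact_force"],s["clock"],s["opening"])
for n in ["wrist"]:
    c=env.read_camera(n);np.savez(f"{n}3.npz",**c);im=c["image"][:,:,::-1]
    cv2.imwrite(f"pics/{n}3.png",im)
E
```

```text
clock: 3.98
position: [0.432, -0.0539, 0.1103]
ee_rot: [[0.053, 0.999, -0.0], [0.999, -0.053, -0.0], [-0.0, -0.0, -1.0]]
contact_force: [0.1, 0.2, 0.0]
opening: 0.0258
clock: 4.47
position: [0.4321, -0.0539, 0.1103]
ee_rot: [[0.053, 0.999, 0.0], [0.999, -0.053, -0.0], [-0.0, 0.0, -1.0]]
contact_force: [-0.4, 0.3, 3.0]
opening: 0.0201
[ 0.43209366 -0.05393555  0.11034135] [-0.35107959  0.33277409  2.96965178] 4.475 0.020066932372939144
```

View pics/wrist3.png

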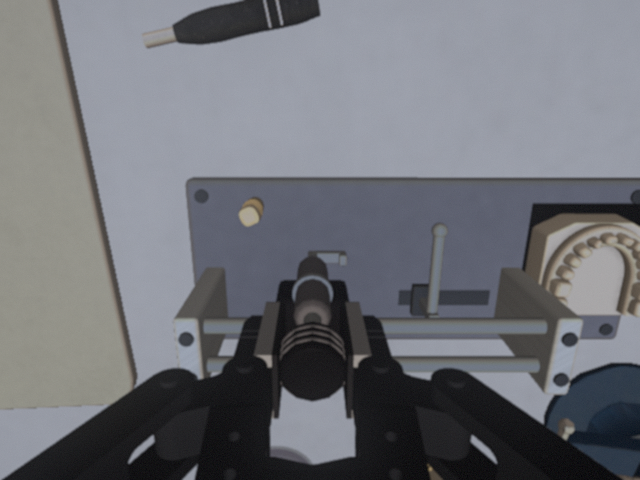

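The cap is gripped between the pads, with a 3 N upward preload from the swing. Pressing 15 mm down in 2.5 mm rows.

```bash
python3 -m creep '[[[0,0,0.0025,0,0,0],[0,0,0.0025,0,0,0],[0,0,0.0025,0,0,0],[0,0,0.0025,0,0,0],[0,0,0.0025,0,0,0],[0,0,0.0025,0,0,0],[0,0,0,0,0,0],[0,0,0,0,0,0]]]'
python3 - <<'E'
from bench import env
from h import *
s=env.observe();print(s["position"],s["contact_force"],s["clock"],s["opening"])
c=env.read_camera("wrist");np.savez("wrist4.npz",**c);cv2.imwrite("pics/wrist4.png",c["image"][:,:,::-1])
c=env.read_camera("scene");np.savez("scene4.npz",**c);cv2.imwrite("pics/scene4.png",cv2.resize(c["image"][190:340,320:480,::-1],None,fx=4,fy=4,interpolation=cv2.INTER_CUBIC))
E
```

```text
clock: 5.52
position: [0.4321, -0.0539, 0.0953]
ee_rot: [[0.053, 0.999, 0.0], [0.999, -0.053, -0.0], [-0.0, 0.0, -1.0]]
contact_force: [-2.5, 0.5, 7.2]
opening: 0.0204
[ 0.43211357 -0.05393792  0.09531252] [-2.45638668  0.47430039  7.21134092] 5.525 0.020422834700570842
```

View pics/wrist4.png

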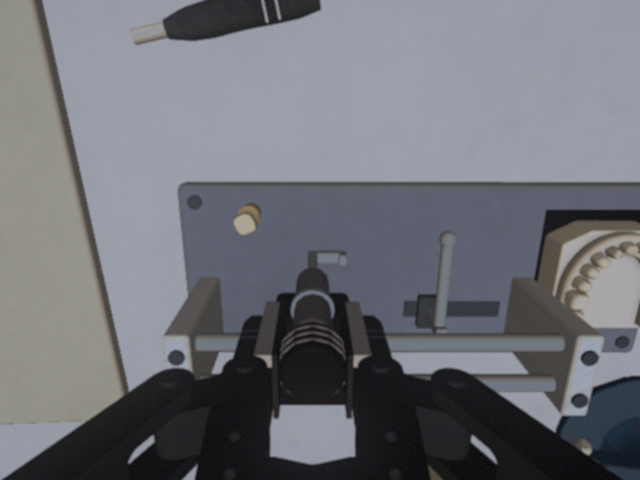

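View pics/scene4.png

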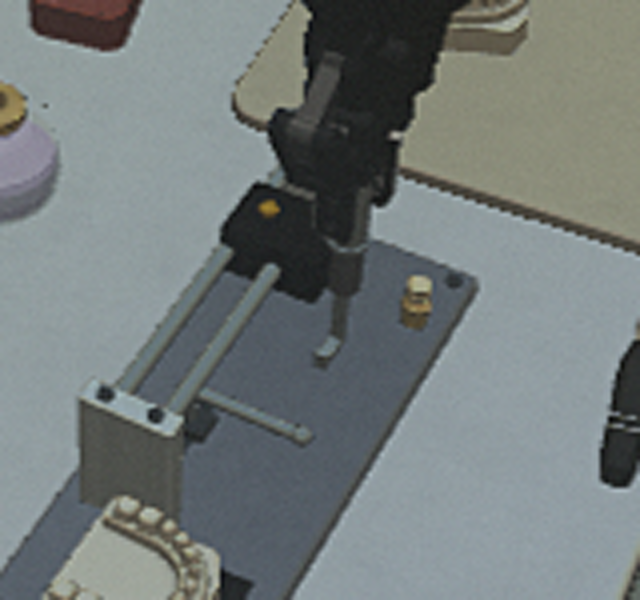

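Plunger held at about 15 mm: 7.2 N measured against 7.4 N expected, and the hook is visibly lower. Sliding 40 mm along +y first, short of where the tip reaches the pin.

```bash
python3 -m creep '[[[0.003,0,0,0,0,0],[0.005,0,0,0,0,0],[0.005,0,0,0,0,0],[0.005,0,0,0,0,0],[0.005,0,0,0,0,0],[0.005,0,0,0,0,0],[0.005,0,0,0,0,0],[0.005,0,0,0,0,0],[0.002,0,0,0,0,0],[0,0,0,0,0,0]]]'
python3 - <<'E'
from bench import env
from h import *
s=env.observe();print(s["position"],s["contact_force"],s["clock"],s["opening"])
c=env.read_camera("wrist");np.savez("wrist5.npz",**c);cv2.imwrite("pics/wrist5.png",c["image"][:,:,::-1])
E
```

```text
clock: 6.88
position: [0.4343, -0.0138, 0.0954]
ee_rot: [[0.053, 0.999, 0.0], [0.999, -0.053, -0.0], [-0.0, 0.0, -1.0]]
contact_force: [-2.0, 0.7, 6.5]
opening: 0.0203
[ 0.43432438 -0.01384193  0.09537213] [-2.00158028  0.7406625   6.48719823] 6.875 0.020345039461636894
```

View pics/wrist5.png

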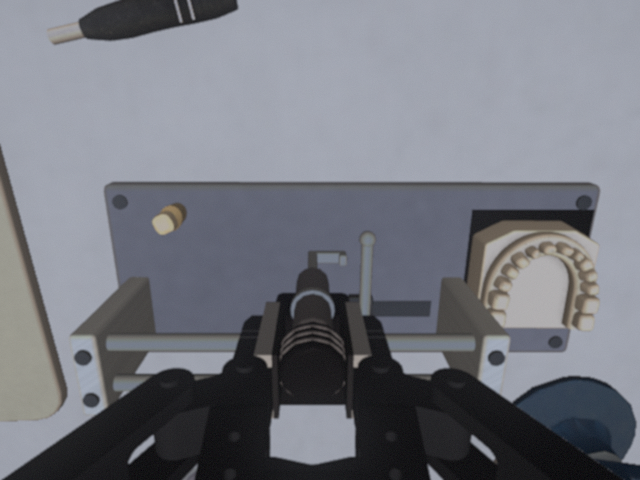

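Hook tip's outer face at column 347 and the pin's left edge at about 362, so 5–8 mm of gap. The force is clean. I'll creep through the spot where the tip passes under, reading the force.

```bash
python3 -m creep '[[[0.002,0,0,0,0,0],[0.002,0,0,0,0,0],[0,0,0,0,0,0]]]' | sed -n '1,2p;4p'
python3 -m creep '[[[0.0015,0,0,0,0,0],[0,0,0,0,0,0]]]' | sed -n '1,2p;4p'
```

```text
clock: 7.3
position: [0.4345, -0.01, 0.0954]
contact_force: [-1.9, -0.2, 7.1]
clock: 7.55
position: [0.4346, -0.0085, 0.0954]
contact_force: [-1.7, 0.2, 7.3]
```

```bash
python3 -m creep '[[[0.0015,0,0,0,0,0],[0,0,0,0,0,0]]]' | sed -n '1,2p;4p'
```

```text
clock: 7.8
position: [0.4346, -0.007, 0.0953]
contact_force: [-1.9, -0.2, 6.7]
```

```bash
python3 -m creep '[[[0.0015,0,0,0,0,0],[0,0,0,0,0,0]]]' | sed -n '1,2p;4p'
```

```text
clock: 8.05
position: [0.4347, -0.0056, 0.0953]
contact_force: [-1.6, -0.0, 6.8]
```

```bash
python3 -m creep '[[[0.0015,0,0,0,0,0],[0,0,0,0,0,0]]]' | sed -n '1,2p;4p'
```

```text
clock: 8.3
position: [0.4348, -0.004, 0.0954]
contact_force: [-1.5, -0.2, 6.6]
```

50 mm of travel and the y force is unchanged: the tip is passing under the pin. I'll go on to about 56 mm and look.

```bash
python3 -m creep '[[[0.0015,0,0,0,0,0],[0.0015,0,0,0,0,0],[0,0,0,0,0,0]]]' | sed -n '1,2p;4p'
```

```text
clock: 8.68
position: [0.435, -0.001, 0.0954]
contact_force: [-2.7, -0.6, 7.5]
```

```bash
python3 -m creep '[[[0.0015,0,0,0,0,0],[0.0015,0,0,0,0,0],[0,0,0,0,0,0]]]' | sed -n '1,2p;4p'
python3 - <<'E'
from bench import env
from h import *
c=env.read_camera("wrist");np.savez("wrist6.npz",**c);cv2.imwrite("pics/wrist6.png",cv2.resize(c["image"][200:360,240:440,::-1],None,fx=3.6,fy=3.6,interpolation=cv2.INTER_CUBIC))
E
```

```text
clock: 9.05
position: [0.4351, 0.002, 0.0954]
contact_force: [-2.0, -0.5, 7.3]
```

View pics/wrist6.png

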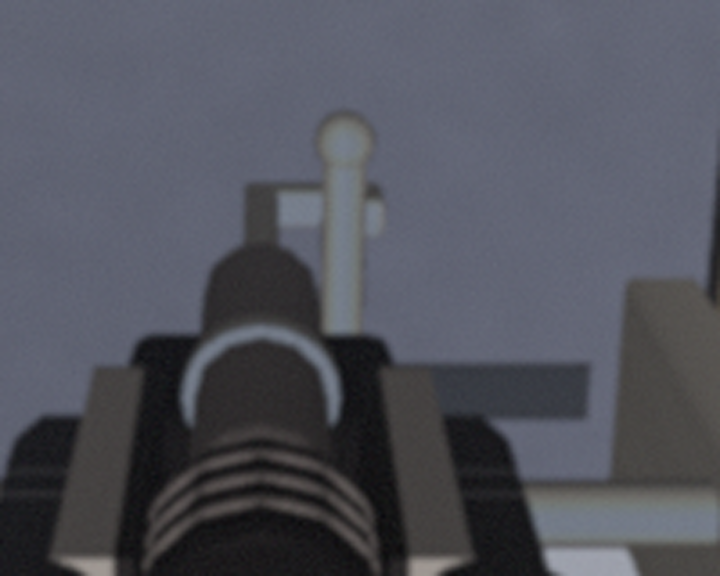

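The pin (cols 323–364) now lies over the hook's mouth, right of the upright's face (col 277): a gap of about 6.5 mm. I'll go 4 mm, then feel in 0.5 mm steps.

```bash
python3 -m creep '[[[0.001,0,0,0,0,0],[0.001,0,0,0,0,0],[0.001,0,0,0,0,0],[0,0,0,0,0,0],[0,0,0,0,0,0]]]' | sed -n '1,2p;4p'
```

```text
clock: 9.72
position: [0.4353, 0.0049, 0.0954]
contact_force: [-1.2, -0.8, 6.9]
```

```bash
python3 -m creep '[[[0.0005,0,0,0,0,0],[0.0005,0,0,0,0,0]]]' | sed -n '1,2p;4p'
```

```text
clock: 9.98
position: [0.4353, 0.0058, 0.0954]
contact_force: [-1.9, -0.5, 6.8]
```

```bash
python3 -m creep '[[[0.0005,0,0,0,0,0],[0,0,0,0,0,0]]]' | sed -n '1,2p;4p'
```

```text
clock: 10.22
position: [0.4354, 0.0064, 0.0954]
contact_force: [-1.8, -0.5, 7.9]
```

```bash
python3 -m creep '[[[0.0005,0,0,0,0,0],[0,0,0,0,0,0]]]' | sed -n '1,2p;4p'
```

```text
clock: 10.48
position: [0.4354, 0.0069, 0.0954]
contact_force: [-2.0, -0.6, 7.8]
```

```bash
python3 -m creep '[[[0.0005,0,0,0,0,0],[0,0,0,0,0,0]]]' | sed -n '1,2p;4p'
```

```text
clock: 10.72
position: [0.4354, 0.0074, 0.0954]
contact_force: [-1.5, -0.2, 7.4]
```

```bash
python3 -m creep '[[[0.0005,0,0,0,0,0],[0,0,0,0,0,0]]]' | sed -n '1,2p;4p'
```

```text
clock: 10.98
position: [0.4355, 0.0079, 0.0954]
contact_force: [-1.4, -0.4, 6.1]
```

```bash
python3 -m creep '[[[0.0005,0,0,0,0,0],[0,0,0,0,0,0]]]' | sed -n '1,2p;4p'
python3 - <<'E'
from bench import env
from h import *
c=env.read_camera("wrist");np.savez("wrist7.npz",**c);cv2.imwrite("pics/wrist7.png",cv2.resize(c["image"][200:360,240:440,::-1],None,fx=3.6,fy=3.6,interpolation=cv2.INTER_CUBIC))
E
```

```text
clock: 11.22
position: [0.4355, 0.0083, 0.0954]
contact_force: [-2.3, -1.1, 6.4]
```

View pics/wrist7.png

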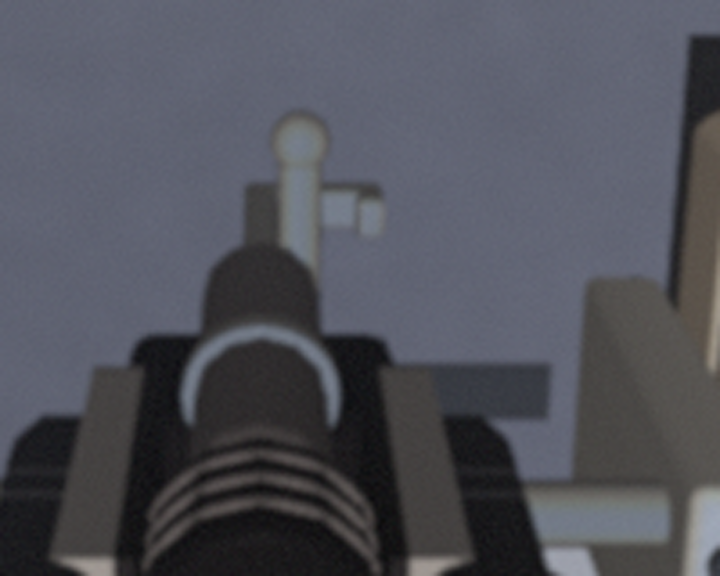

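The pin's left edge (col 279) is now almost at the upright's face (col 277). Going on in 0.3 mm steps until the force rises steadily.

```bash
python3 -m creep '[[[0.0003,0,0,0,0,0],[0,0,0,0,0,0]]]' | sed -n '1,2p;4p'
```

```text
clock: 11.52
position: [0.4355, 0.0085, 0.0954]
contact_force: [-2.2, -1.3, 7.1]
```

```bash
python3 -m creep '[[[0.0003,0,0,0,0,0],[0,0,0,0,0,0]]]' | sed -n '1,2p;4p'
```

```text
clock: 11.78
position: [0.4355, 0.0087, 0.0953]
contact_force: [-2.0, -2.2, 7.1]
```

```bash
python3 -m creep '[[[0.0003,0,0,0,0,0],[0,0,0,0,0,0]]]' | sed -n '1,2p;4p'
```

```text
clock: 12.02
position: [0.4355, 0.0089, 0.0954]
contact_force: [-1.6, -3.0, 6.2]
```

Contact felt: the y force went steadily from −0.5 to −3.0 N over 0.9 mm, so the upright bears on the pin with about 2.5 N. Holding y and letting the plunger up 7 mm slowly, to about 8 mm of press.

```bash
python3 -m creep '[[[0,0,0,0,0,0],[0,0,0,0,0,0]]]' | sed -n '1,2p;4p'
python3 -m creep '[[[0,0,-0.001,0,0,0],[0,0,-0.001,0,0,0],[0,0,-0.001,0,0,0],[0,0,-0.001,0,0,0],[0,0,-0.001,0,0,0],[0,0,-0.001,0,0,0],[0,0,0,0,0,0],[0,0,0,0,0,0]]]' | sed -n '1,2p;4p'
```

```text
clock: 12.28
position: [0.4355, 0.009, 0.0954]
contact_force: [-1.9, -3.8, 6.8]
clock: 13.28
position: [0.4355, 0.0093, 0.1013]
contact_force: [-1.0, -4.6, 5.4]
```

```bash
python3 -m creep '[[[0,0,-0.0005,0,0,0],[0,0,-0.0005,0,0,0],[0,0,0,0,0,0],[0,0,0,0,0,0]]]' | sed -n '1,2p;4,5p'
python3 - <<'E'
from bench import env
from h import *
c=env.read_camera("wrist");np.savez("wrist8.npz",**c);cv2.imwrite("pics/wrist8.png",cv2.resize(c["image"][200:360,240:440,::-1],None,fx=3.6,fy=3.6,interpolation=cv2.INTER_CUBIC))
c=env.read_camera("scene");cv2.imwrite("pics/scene8.png",cv2.resize(c["image"][190:340,320:480,::-1],None,fx=4,fy=4,interpolation=cv2.INTER_CUBIC))
E
```

```text
clock: 13.78
position: [0.4354, 0.0094, 0.1023]
contact_force: [-1.1, -4.7, 3.7]
opening: 0.0206
```

View pics/wrist8.png

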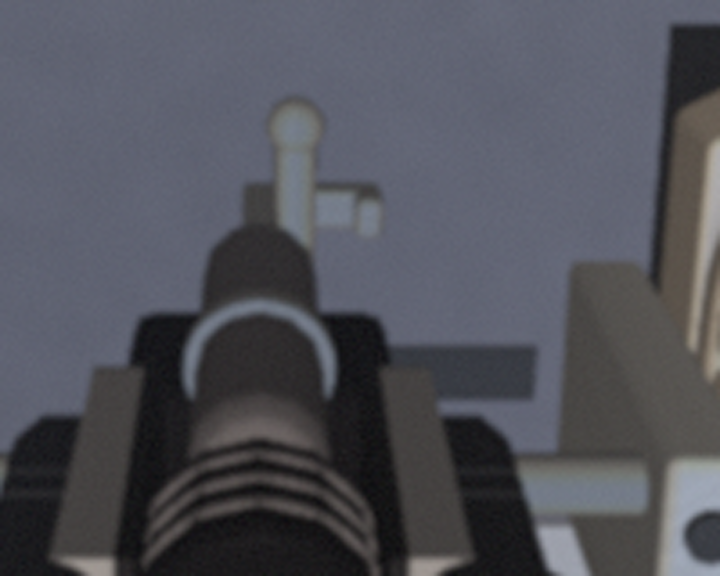

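View pics/scene8.png

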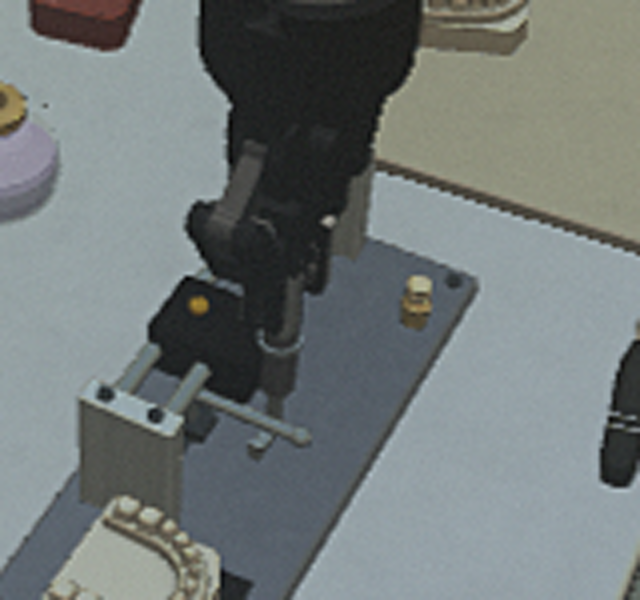

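The bearing force crept to about 4 N as the servo settled, still far under 10 N. The pin lies in the mouth against the upright. I'll ease back 0.5 mm so the bearing is light, then let go.

```bash
python3 -m creep '[[[-0.0005,0,0,0,0,0],[0,0,-0.0004,0,0,0],[0,0,0,0,0,0],[0,0,0,0,0,0],[0,0,0,0,0,0]]]' - 20 | sed -n '1,2p;4,5p'
```

```text
clock: 14.5
position: [0.4354, 0.009, 0.1027]
contact_force: [-0.3, -0.3, 4.3]
opening: 0.0206
```

The y force fell to −0.3 N. That includes about 1.2 N of carriage friction now acting the other way, so the remaining bearing is roughly 1.5–2 N. Opening.

```bash
python3 -m creep '[[[0,0,0,0,0,0],[0,0,0,0,0,0],[0,0,0,0,0,0],[0,0,0,0,0,0]]]' 0.04 | sed -n '1,2p;4,5p'
python3 - <<'E'
from bench import env
from h import *
c=env.read_camera("wrist");np.savez("wrist9.npz",**c);cv2.imwrite("pics/wrist9.png",cv2.resize(c["image"][200:400,220:460,::-1],None,fx=3,fy=3,interpolation=cv2.INTER_CUBIC))
E
```

```text
clock: 15.0
position: [0.4354, 0.0089, 0.1026]
contact_force: [-0.4, 1.0, 0.3]
opening: 0.0403
```

View pics/wrist9.png

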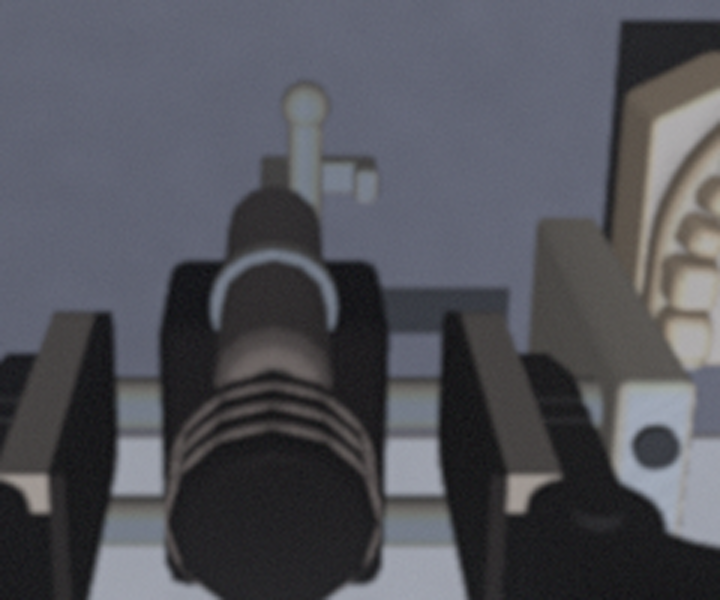

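The fingers are clear of the cap and the pin still touches the upright inside the mouth. Opening fully and withdrawing straight up.

```bash
python3 -m creep '[[[0,0,0,0,0,0],[0,0,0,0,0,0],[0,0,0,0,0,0],[0,0,-0.015,0,0,0],[0,0,-0.03,0,0,0],[0,0,-0.04,0,0,0],[0,0,-0.04,0,0,0],[0,0,0,0,0,0],[0,0,0,0,0,0]]]' 0.0854 | sed -n '1,2p;4,5p'
python3 - <<'E'
from bench import env
from h import *
for n,sl in dict(wrist=(slice(120,300),slice(200,440)),scene=(slice(190,380),slice(300,480)),top=(slice(190,325),slice(260,460))).items():
    c=env.read_camera(n);np.savez(f"{n}10.npz",**c);cv2.imwrite(f"pics/{n}10.png",cv2.resize(c["image"][sl[0],sl[1],::-1],None,fx=3,fy=3,interpolation=cv2.INTER_CUBIC))
E
```

```text
clock: 16.18
position: [0.4352, 0.0089, 0.2272]
contact_force: [-0.1, -0.2, -0.3]
opening: 0.0853
```

View pics/wrist10.png

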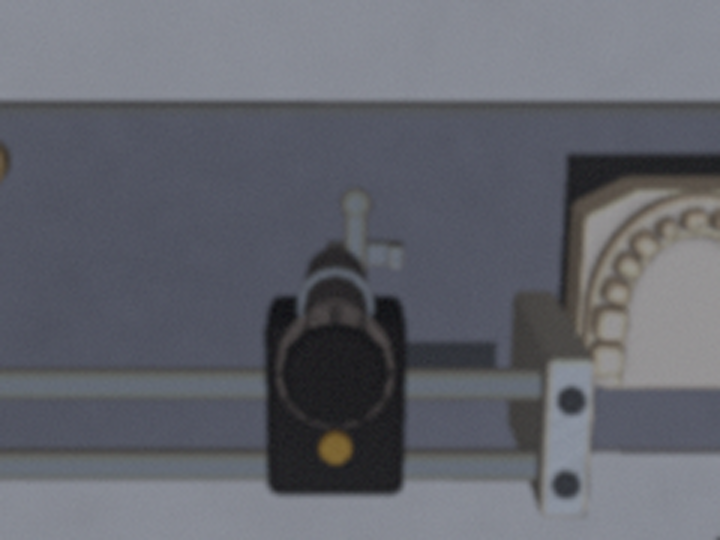

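View pics/scene10.png

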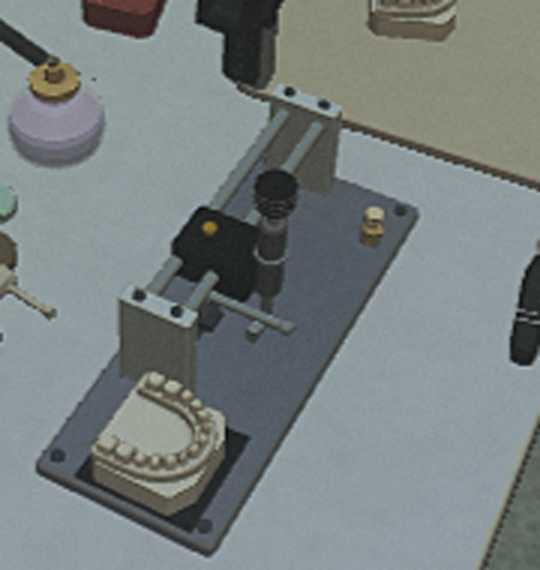

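View pics/top10.png

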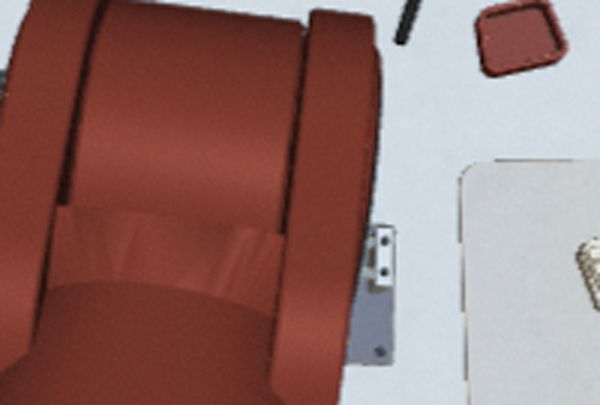

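The hook tip shows beyond the pin with the pin in its mouth, the cap free, and the die, model and former in place. A quick check of cap height and carriage place by projection.

```bash
python3 - <<'E'
from h import *
d=np.load("wrist10.npz");K,T=d["intrinsics"],d["world_to_cam"]
u,v=200+(335.5+.5)/3-.5,120+(375+.5)/3-.5
for z in (.141,.134): print("wrist cap",z,ray(K,T,u,v,z).round(4))
# same in scene: cap centre before (plunger up) vs now
for f,u,v in (("scene0",300+384.5/3.5-.5,210+50.5/3.5-.5),("scene10",300+276.5/3-.5,190+183.5/3-.5)):
    d=np.load(f+".npz");K2,T2=d["intrinsics"],d["world_to_cam"]
    for z in (.141,.134,.124): print(f,z,ray(K2,T2,u,v,z).round(4))
E
```

```text
wrist cap 0.141 [0.4322 0.0081 0.141 ]
wrist cap 0.134 [0.4346 0.008  0.134 ]
scene0 0.141 [ 0.431  -0.0515  0.141 ]
scene0 0.134 [ 0.4333 -0.0588  0.134 ]
scene0 0.124 [ 0.4366 -0.0692  0.124 ]
scene10 0.141 [0.433  0.0148 0.141 ]
scene10 0.134 [0.4353 0.0083 0.134 ]
scene10 0.124 [ 0.4386 -0.0011  0.124 ]
```

At a cap-top height of 0.134 (7 mm of press) the two views agree, (0.4346, 0.0080) and (0.4353, 0.0083). At 0.141 they differ by about 7 mm. So the plunger is held near 7 mm, and I'm handing in.

```bash
python3 - <<'E'
from bench import env
print(env.observe()["clock"]); print(env.finish_job())
E
```

```text
16.325
the job is handed in; nothing more can be done
None
```

The probe is clipped onto the post and the job is handed in at 16.3 s; the hand-in gives no verdict.

- **What I did:** I gripped the cap by its sides and pressed the plunger about 15 mm (about 7 N). I slid the carriage about 63 mm until the hook's upright touched the pin. Then I let the plunger up, eased back 0.5 mm so it bears lightly, let go and withdrew straight up.
- **Force on the post:** the sideways force on the tool never read more than 4.7 N, including carriage friction. It had crept up from 3 N as the arm settled, which is why I eased back. I estimate 1.5–2 N of bearing before I let go; it wasn't measured after.
- **Catch:** the pin is in the hook's mouth against the upright. The wrist and scene cameras agree on the cap's position to within 1 mm if the plunger is 7 mm down, and disagree by about 7 mm if it were fully up.
- **Surroundings:** the model, the die and the former look undisturbed by eye in the last pictures; I did not measure them again. In the last top view the arm hid most of the stand, so that view only confirms the former.

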